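# Wedge the sprung catch open and take out the electrode

### The arm

A 7-joint arm with a two-finger parallel gripper is mounted at the origin on the work surface. World frame = base frame: x ahead of the robot, y to its left, z up, the work surface at z = 0. Lengths are in mm, angles in rad, forces in N, time in s.
With the tool pointing down it reaches from about 400 to 875 mm from the base axis. Payload 4.4 kg.
Tool frame: the origin (TCP) lies on the centre line of the jaws, within the pads' length; the fingertips stand 8 mm ahead of it and the grasp point (between the pads) lies 11 mm behind it; x points along the fingers, z is the direction in which the jaws open and shut, and the axes are right-handed (so a half turn about x gives the same grasp; the last joint's range is limited). The gripper opens to 85 mm and grips with 20 to 120 N. Pads are 22 mm wide; open, the fingers measure 114 mm over their backs; the gripper's body (76 mm by 85 mm) begins 54 mm behind the grasp point. The pads swing forward as they close: fully open they stand 13 mm farther back than shut.
Start: joints at [1.161, 0.628, 0.038, 1.517, -0.027, 0.996, -0.02], TCP at [219.121, -611.967, 239.313] pointing down, gripper open.
Joint ranges: [-3.06, 3.06], [-0.37, 2.12], [-1.25, 1.32], [0.18, 2.47], [-1.1, 4.24], [0.23, 1.98], [-2.94, 2.94]. Speed limits (rad/s): [2.57, 2.57, 3.14, 3.14, 3.14, 3.14, 3.14].

### API

Orientations are given as [roll, pitch, yaw] about the fixed x, y, z axes, in that order (R = Rz(yaw) Ry(pitch) Rx(roll)).
In Python, from cell import ctrl, get_image, camera_params gives the robot as it stands. The module is installed in compiled form; this text tells all that it offers.
- The arm moves only by the shell command python3 -m handwheel 'ROWS'. ROWS is text: rows parted by semicolons, each of 7 numbers parted by spaces: the opening, from -1 (shut) to 1 (fully open), then the shift along the tool's x, y, z in mm, then the turn, a rotation vector about the tool's x, y, z in rad. In form: grip x y z wx wy wz; .... A call has 1 to 10 rows; each row shifts and turns the pose as measured when the row begins, along the tool's axes as they then stand; what a row does not reach is not made up. A row lasts 1/10 s, in which the tool goes at most 50 mm and 8.59 degrees, less where a joint would pass 70% of its speed; a pose out of reach is approached as far as the arm can. A call with a gripper value outside its range is refused whole. The fingers move at their own pace and stop on an object; the grip force is fixed at half the most. Time passes only in rows, so rows that do not move let the fingers close. It gives the time, the measured TCP pose, the force and the opening at its end, in the units of the state.
- ctrl.read_state(): the state, without advancing time (a new reading comes with each control period).
- get_image(name): name is "side" or "top"; returns the picture (384x512x3 uint8, blue, green, red); there is no depth.
- camera_params(name): a dict with "fx", "fy", "cx", "cy" (pixels), "eye" and "orientation" of the camera in the world. Camera axes: x right, y up, looking along -z (the intrinsics and any distortion apply to the point x, -y, -z); pixel columns grow to the right and rows downward; lengths in mm; the calibration is good to about 2 mm. A picture is of the moment at which its call begins. camera_params takes no time and is no camera call.
- ctrl.finish_job(): hands the job in, once; it reports no verdict.
The state is a dict: "clock": time; "qpos": joint angles; "qd": joint speeds; "tau": joint torques, N m; "eef_pos": TCP position; "tool_rot": TCP orientation; "force": force on the tool from outside, world axes, zero at the start; "torque": the same for the moment, N m; "width": finger opening in mm.
Only numpy, scipy, OpenCV 4.12 (cv2) and the standard library are available. Lean on these libraries where they do the work, as an engineer would, in place of code of your own. Each camera call takes 0.05 s, during which the arm holds its last target.

### The job

The sprung catch on the green test stand shuts again as soon as you let go, so push the orange wedge fully down, upright, into the gap between the aluminium fence and the red tab, so that it holds the catch open by itself, and let go of it. Then lift the white electrode out of its socket and stand it upright on the floor of the blue tray. Leave the wedge in place.

Things in the scene. Friction and masses are not known exactly. Their poses are not given: they have to be found in the camera images.
- wedge: Loose orange plastic wedge, 120 g, upright on its foot on the table. Origin: centre of underside, z up. 92 mm high, 36 along its x. Along its y it is 20 at the foot, tapers out on both sides to 48 at height 24, then stays 48 to the top. Grip across the 48 (fingers closing along its y), 78 up: above the fence and held against tipping. The grey wedge, 28 wide, is too thin to open the catch.
- seat (a point): Green stand: point on its deck (50 mm over table) where the wedge's foot goes; z up. Aluminium fence face at y -24, red tab face at y +10 (catch shut), 32 wide in x, upright to z 34, then flaring apart 12 each by z 50. Press the wedge down, its y along this y, foot to deck (5-10 N). The fence will not yield: lower it 3-11 off centre toward +y; on release the spring slides it to the fence.
- catch (a joint): Slide of the catch, m: 0 shut (always at the start), grows as the red tab moves along the seat's +y, at most 0.032. Spring 3 N shut plus 1 N per 10 mm shuts it again. Its brass tongue lies 2 to 3 mm above the white electrode's flange; shut it overlaps the flange by 8 mm and blocks it. The seated orange wedge holds it at about 0.014, tongue clear.
- electrode: White plastic electrode, 90 g, upright in the black socket ring, at seat y -98 mm. Origin: centre of underside, 15 above the table in the socket; z up. Steel plug 30 dia to z 9 (in the socket), flange 42 dia to 17, stem 16 dia to 77, brass pin 8 dia to 85. Grip the stem at z 60-67, fingers closing along the seat's x to clear the fence; lift 9 to free the plug. Stands by itself on the plug.
- tray: Fixed open blue plastic tray, 130 x 130 mm outside, 25 high, walls and floor 5 thick. Origin: centre of its underside on the table; z up. Inner floor 120 x 120 at z 5.
Things that resemble listed ones, but are neither listed nor needed, are in the scene too. Of the things that look like the wedge, the middle-sized one is meant.

How it is judged:
By the outcome, as a careful person would: the job done as asked, in the order asked, and still so for the second after the job is handed in, with the robot touching nothing.
It also fails if it takes over 61 s, if anything falls off the work surface, if the arm or the gripper's body presses on something with over 40 N, if the wrist force passes 120 N, or if a joint passes its speed limit or range.

## Working session

There is one attempt and no reset: what is moved stays moved. The work goes in short steps, Python scripts to look and compute and a shell command to move; the robot and the scene stay as the last step left them, time stands still between calls to the robot, and variables do not carry over. Pictures are saved under pics/ and viewed, and the job is handed in when it is done.

```bash
mkdir -p pics
python3 - <<'E'
from cell import ctrl,get_image,camera_params
import cv2
for n in("side","top"):
    cv2.imwrite(f"pics/{n}0.png",get_image(n)); print(n,camera_params(n))
print(ctrl.read_state())
E
```

```text
side {'fx': 455.64182187048505, 'fy': 455.64182187048505, 'cx': 248.34152387814837, 'cy': 194.26554170604666, 'eye': array([258.04208636, 968.34404392, 596.98227705]), 'orientation': array([ 1.06679824, -0.00776052, -2.8482425 ])}
top {'fx': 394.68971789206626, 'fy': 394.68971789206626, 'cx': 254.98783931657476, 'cy': 191.3075775711186, 'eye': array([ 359.81109388,   17.49216006, 1063.46817627]), 'orientation': array([ 0.14978501, -0.03402253, -1.56621669])}
{'clock': 0.1, 'qpos': array([ 1.16120911,  0.62927859,  0.03845504,  1.51822615, -0.02699629,
        0.99628639, -0.01998357]), 'qd': array([ 0.00028511, -0.00217585, -0.00066319, -0.00334615, -0.00011601,
        0.00020373,  0.0004591 ]), 'tau': array([ 2.72633210e-03, -5.64538121e+01,  1.23064578e+00, -1.93974388e+01,
        1.13430523e-02,  5.49499237e-03, -4.36094297e-06]), 'eef_pos': array([ 218.93333987, -611.46603133,  238.47842358]), 'tool_rot': array([-3.12593012,  1.56911611,  1.93025715]), 'force': array([-0.4108744 , -0.25684159, -0.04367381]), 'torque': array([ 0.0408985 , -0.02093076, -0.01644236]), 'width': 85.38225981843772}
```

View pics/side0.png

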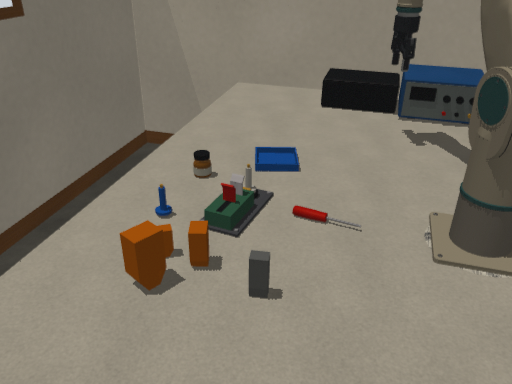

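View pics/top0.png

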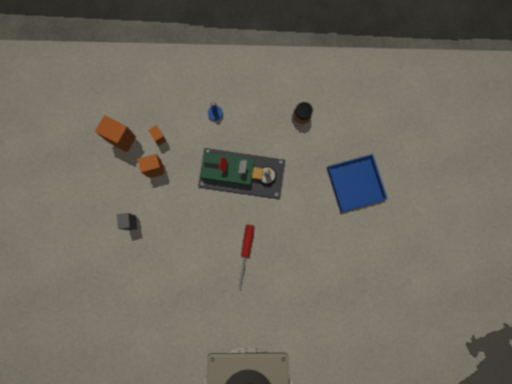

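```bash
cat > h.py <<'E'
import numpy as np,cv2
from scipy.spatial.transform import Rotation as R
from cell import ctrl,get_image,camera_params
def proj(n,P):
    c=camera_params(n);M=R.from_euler('xyz',c['orientation']).as_matrix()
    p=(np.atleast_2d(P)-c['eye'])@M
    return np.c_[c['cx']+c['fx']*p[:,0]/-p[:,2], c['cy']+c['fy']*-p[:,1]/-p[:,2]]
def ray(n,uv):
    c=camera_params(n);M=R.from_euler('xyz',c['orientation']).as_matrix()
    d=np.array([(uv[0]-c['cx'])/c['fx'],-(uv[1]-c['cy'])/c['fy'],-1]);return c['eye'],M@d
def onz(n,uv,z):
    e,d=ray(n,uv);return e+d*(z-e[2])/d[2]
def tri(a,b):
    e1,d1=ray('side',a);e2,d2=ray('top',b)
    A=np.c_[d1,-d2];s=np.linalg.lstsq(A,e2-e1,rcond=None)[0]
    p,q=e1+s[0]*d1,e2+s[1]*d2;return (p+q)/2,np.linalg.norm(p-q)
def crop(n,src,x0,y0,x1,y1,k,out):
    im=cv2.imread(src)[y0:y1,x0:x1];cv2.imwrite(out,cv2.resize(im,None,fx=k,fy=k,interpolation=cv2.INTER_CUBIC))
E
python3 - <<'E'
from h import *
crop('t','pics/top0.png',90,90,290,240,4,'pics/t1.png')
crop('t','pics/side0.png',110,150,310,300,4,'pics/s1.png')
E
```

```text
(no output)
```

View pics/t1.png

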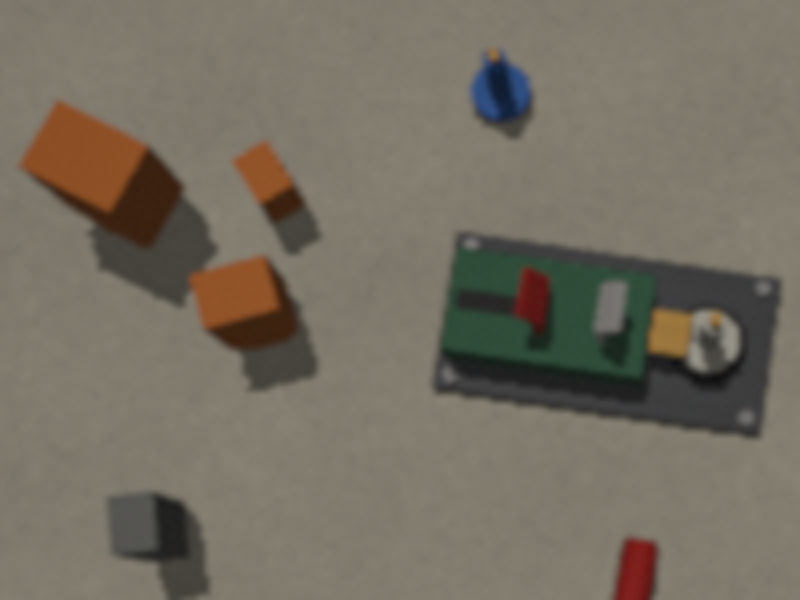

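View pics/s1.png

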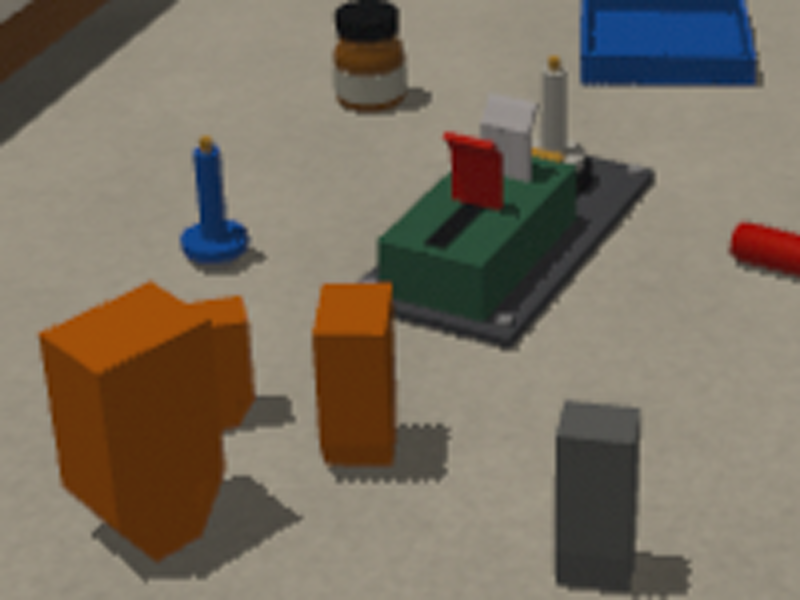

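Run:
```python
from h import *
f=lambda p,x0,y0:((p[0]+.5)/4-.5+x0,(p[1]+.5)/4-.5+y0)
T=lambda p:f(p,90,90); S=lambda p:f(p,110,150)
im=cv2.imread('pics/top0.png')
hsv=cv2.cvtColor(im,cv2.COLOR_BGR2HSV)
print('vals',hsv[164,148],hsv[172,158])
m=((hsv[...,0]<15)&(hsv[...,1]>150)&(hsv[...,2]>135)).astype(np.uint8)
cs,_=cv2.findContours(m,cv2.RETR_EXTERNAL,cv2.CHAIN_APPROX_NONE)
for c in cs:
    if cv2.contourArea(c)<30: continue
    mo=cv2.moments(c);uv=(mo['m10']/mo['m00'],mo['m01']/mo['m00']);r=cv2.minAreaRect(c)
    w=np.array([onz('top',p,92)[:2] for p in cv2.boxPoints(r)])
    print('orange',uv,onz('top',uv,92).round(1),r); print(w.round(1).tolist(),np.linalg.norm(np.diff(w,axis=0),axis=1))
pts=[(190,282),(267,257),(283,313),(208,330)]
w=np.array([onz('top',T(p),92)[:2] for p in pts]);print('wedge corners',w.round(1).tolist(),w.mean(0))
print(np.linalg.norm(w-np.roll(w,-1,0),axis=1))
sp=[(323,284),(392,284),(392,334),(314,334)]
w=np.array([onz('side',S(p),92)[:2] for p in sp]);print('side wedge corners',w.round(1).tolist(),w.mean(0))
pl=[(460,234),(778,278),(760,436),(434,392)]
w=np.array([onz('top',T(p),5)[:2] for p in pl]);print('plate',w.round(1).tolist())
for a,b in((0,1),(3,2),(1,2),(0,3)):
    d=w[b]-w[a];print(np.degrees(np.arctan2(d[1],d[0])),np.linalg.norm(d))
de=[(460,250),(655,272),(643,378),(443,352)]
w=np.array([onz('top',T(p),50)[:2] for p in de]);print('deck',w.round(1).tolist())
print('pin tri',tri(S((554,60)),T((716,318))), onz('top',T((716,318)),100))
print('flange ctr',onz('top',T((708,342)),32))
print('tab top edge center', onz('top',T((523,297)),100),'fence', onz('top',T((624,300)),100))
print('tray',onz('top',(357,184),25))
h=((hsv[...,0]>100)&(hsv[...,0]<130)&(hsv[...,1]>130)).astype(np.uint8)
cs,_=cv2.findContours(h,cv2.RETR_EXTERNAL,cv2.CHAIN_APPROX_NONE)
for c in cs:
    if cv2.contourArea(c)>300:
        r=cv2.minAreaRect(c);w=np.array([onz('top',p,20)[:2] for p in cv2.boxPoints(r)]);print('tray',w.tolist(),w.mean(0),np.linalg.norm(np.diff(w,axis=0),axis=1))
```

```text
vals [ 12 184 144] [ 12 180  61]
orange (147.83634797588286, 162.36261843238586) [577.1 252.9  92. ] ((147.87734985351562, 162.32077026367188), (12.362448692321777, 17.71950912475586), 74.05460357666016)
[[585.8, 278.5], [598.9, 236.8], [568.6, 227.2], [555.7, 268.7]] [43.63575586 31.79952641 43.4515506 ]
orange (155.03313840155943, 132.42300194931772) [654.6 238.4  92. ] ((155.11537170410156, 132.42306518554688), (11.371355056762695, 8.59785270690918), 56.3099365234375)
[[660.5, 255.3], [673.3, 237.9], [648.7, 221.0], [636.1, 238.4]] [21.5850905  29.7416417  21.51596326]
orange (110.32637075718016, 128.20496083550913) [663.9 350.5  92. ] ((110.24188995361328, 128.09864807128906), (24.330162048339844, 17.51979637145996), 27.897274017333984)
[[658.3, 387.3], [699.1, 369.5], [670.1, 314.0], [629.5, 332.2]] [44.59929231 62.56427124 44.46065633]
wedge corners [[582.5, 279.7], [599.1, 232.7], [563.4, 221.3], [552.1, 267.1]] [574.27369119 250.19212829]
[49.82025319 37.42570905 47.16667405 32.85204716]
side wedge corners [[600.9, 235.4], [566.8, 224.6], [549.9, 268.0], [586.8, 279.6]] [576.
[... 200 characters left out ...]
4045252
172.27797527133458 111.05075748883941
deck [[615.8, 116.5], [602.6, -11.6], [531.8, -4.2], [547.6, 125.9]]
pin tri (array([561.88220935, -48.52845052,  98.6366988 ]), np.float64(0.2703412159672033)) [561.73193261 -48.410562   100.        ]
flange ctr [559.6187222  -47.71572381  32.        ]
tab top edge center [573.6538087   71.87205169 100.        ] fence [572.50627433   9.03411155 100.        ]
tray [ 539.36245589 -292.0063415    25.        ]
tray [[586.6965274867397, -212.88469088875794], [627.0051982731322, -338.2017820142913], [501.3103923695003, -371.36151307464746], [462.8131521343971, -247.76624910609718]] [ 544.45631757 -292.55355877] [131.64027601 129.99519989 129.45202502]
```

```bash
cat >> h.py <<'E'
def plan(pos,zdeg=None):
    """tool x down; tool z horizontally at zdeg (mod 180). prints turn needed (world/tool) and shift in tool frame after turn"""
    s=ctrl.read_state();M=R.from_euler('xyz',s['tool_rot']).as_matrix()
    z=np.degrees(np.arctan2(M[1,2],M[0,2]))
    if zdeg is None: zdeg=z
    for k in(0,180):
        a=np.radians(zdeg+k);zz=np.array([np.cos(a),np.sin(a),0]);x=np.array([0,0,-1.]);y=np.cross(zz,x)
        T=np.c_[x,y,zz];rv=R.from_matrix(M.T@T).as_rotvec()
        print('zdeg',zdeg+k,'rotvec',rv.round(3),'shift cur axes',(M.T@(np.array(pos)-s['eef_pos'])).round(1),'shift after turn',(T.T@(np.array(pos)-s['eef_pos'])).round(1))
    print('now z at',z.round(2),'pos',s['eef_pos'].round(1),'q',s['qpos'].round(2),'w',round(s['width'],1),'F',s['force'].round(1),'t',s['clock'])
E
python3 - <<'E'
from h import *
plan([540,-292,240],107.7)
plan([576,252,220],107.7)
E
```

```text
zdeg 107.7 rotvec [-3.107e+00 -0.000e+00 -3.000e-03] shift cur axes [  -1.2  410.  -192.6] shift after turn [  -1.5 -403.   206.7]
zdeg 287.7 rotvec [ 0.035 -0.002  0.   ] shift cur axes [  -1.2  410.  -192.6] shift after turn [  -1.5  403.  -206.7]
now z at -70.3 pos [ 218.9 -611.5  238.5] q [ 1.16  0.63  0.04  1.52 -0.03  1.   -0.02] w 85.4 F [-0.4 -0.3 -0. ] t 0.1
zdeg 107.7 rotvec [-3.107e+00 -0.000e+00 -3.000e-03] shift cur axes [  19.6  627.2 -692.6] shift after turn [  18.5 -602.7  714. ]
zdeg 287.7 rotvec [ 0.035 -0.002  0.   ] shift cur axes [  19.6  627.2 -692.6] shift after turn [  18.5  602.7 -714. ]
now z at -70.3 pos [ 218.9 -611.5  238.5] q [ 1.16  0.63  0.04  1.52 -0.03  1.   -0.02] w 85.4 F [-0.4 -0.3 -0. ] t 0.1
```

```bash
python3 -m handwheel '1 0 41 -19 0 0 0;1 0 41 -19 0 0 0;1 0 41 -19 0 0 0;1 0 41 -19 0 0 0;1 0 41 -19 0 0 0;1 0 41 -19 0 0 0;1 0 41 -19 0 0 0;1 0 41 -19 0 0 0;1 0 41 -19 0 0 0;1 0 41 -19 0 0 0'
python3 - <<'E'
from h import *
plan([576,252,220],107.7)
E
```

```text
clock: 1.1
eef_pos: [544.3, -291.2, 231.9]
tool_rot: [-2.071, 1.56, 2.967]
force: [0.7, -0.8, -0.5]
width: 85.6
zdeg 107.7 rotvec [-3.125 -0.015 -0.008] shift cur axes [  12.6  204.  -504.4] shift after turn [  11.9 -195.4  507.8]
zdeg 287.7 rotvec [ 0.017 -0.005  0.01 ] shift cur axes [  12.6  204.  -504.4] shift after turn [  11.9  195.4 -507.8]
now z at -71.34 pos [ 544.3 -291.2  231.9] q [ 0.42  0.59  0.04  1.61 -0.02  0.95 -0.78] w 85.6 F [ 0.7 -0.8 -0.5] t 1.1
```

```bash
python3 -m handwheel '1 0 17 -42 0 0 0;1 0 17 -42 0 0 0;1 0 17 -42 0 0 0;1 0 17 -42 0 0 0;1 0 17 -42 0 0 0;1 0 17 -42 0 0 0;1 0 17 -42 0 0 0;1 0 17 -42 0 0 0;1 0 17 -42 0 0 0;1 0 17 -42 0 0 0'
python3 - <<'E'
from h import *
plan([576,252,200],107.7)
E
```

```text
clock: 2.1
eef_pos: [572.1, 179.2, 228.1]
tool_rot: [-1.951, 1.557, 3.088]
force: [1.1, -0.2, -0.1]
width: 85.7
zdeg 107.7 rotvec [-3.124 -0.02  -0.008] shift cur axes [ 28.1  27.4 -67.6] shift after turn [ 28.1 -25.8  68.2]
zdeg 287.7 rotvec [ 0.018 -0.005  0.013] shift cur axes [ 28.1  27.4 -67.6] shift after turn [ 28.1  25.8 -68.2]
now z at -71.3 pos [572.1 179.2 228.1] q [-0.37  0.57  0.03  1.67 -0.03  0.92 -1.57] w 85.7 F [ 1.1 -0.2 -0.1] t 2.1
```

```bash
python3 -m handwheel '1 14 13 -34 0.018 -0.005 0.013;1 14 13 -34 0 0 0;1 0 0 0 0 0 0'
python3 - <<'E'
from h import *
plan([576,252,67],107.7)
for n in("side","top"): cv2.imwrite(f"pics/{n}2.png",get_image(n))
crop('t','pics/top2.png',90,90,250,210,5,'pics/t2.png')
crop('t','pics/side2.png',110,150,310,300,4,'pics/s2.png')
E
```

```text
clock: 2.4
eef_pos: [572.9, 265.4, 198.4]
tool_rot: [2.813, 1.565, 1.562]
force: [-0.9, -0.1, 0.8]
width: 85.0
zdeg 107.7 rotvec [-3.131e+00  3.000e-03 -9.000e-03] shift cur axes [131.3  -1.5  14.4] shift after turn [131.4   1.1 -13.7]
zdeg 287.7 rotvec [ 0.011 -0.006 -0.002] shift cur axes [131.3  -1.5  14.4] shift after turn [131.4  -1.1  13.7]
now z at -71.69 pos [572.9 265.4 198.4] q [-0.49  0.64  0.03  1.62 -0.03  0.88 -1.7 ] w 85.0 F [-0.9 -0.1  0.8] t 2.4
```

View pics/s2.png

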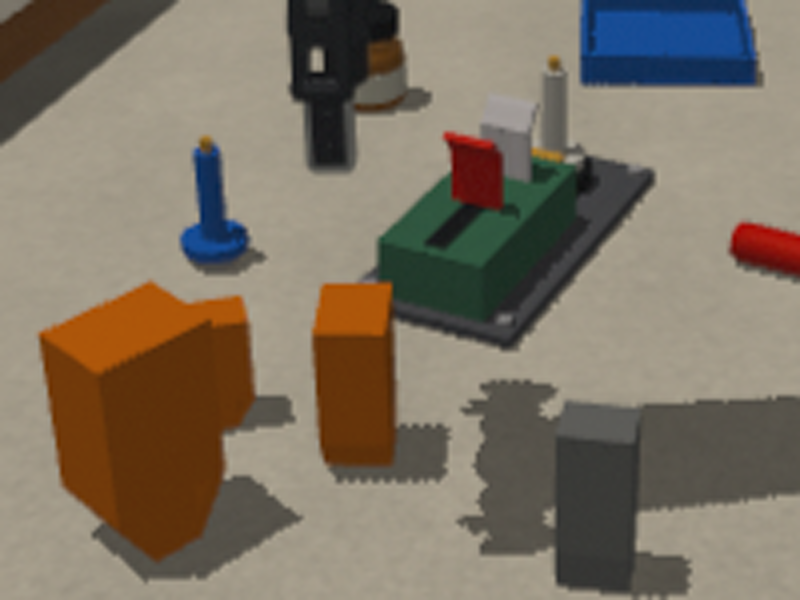

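The gripper is above the middle wedge, its fingers in line with it; the path down is clear of the neighbours. Now I descend.

```bash
python3 -m handwheel '1 20 -1 14 0.011 -0.006 -0.002;1 20 0 0 0 0 0;1 0 0 0 0 0 0;1 0 0 0 0 0 0'
python3 - <<'E'
from h import *
plan([576,252,67],107.7)
E
```

```text
clock: 2.9
eef_pos: [581.0, 236.9, 160.9]
tool_rot: [0.234, 1.561, -1.044]
force: [-0.5, -1.0, -0.2]
width: 85.2
zdeg 107.7 rotvec [ 3.126 -0.004 -0.016] shift cur axes [ 93.7  -0.7 -16.8] shift after turn [93.9  0.2 15.9]
zdeg 287.7 rotvec [-0.015  0.01  -0.002] shift cur axes [ 93.7  -0.7 -16.8] shift after turn [ 93.9  -0.2 -15.9]
now z at -73.18 pos [581.  236.9 160.9] q [-0.46  0.68  0.04  1.66 -0.02  0.8  -1.69] w 85.2 F [-0.5 -1.  -0.2] t 2.9
```

```bash
python3 -m handwheel '1 10 0 -10 -0.01 0.008 0;1 0 0 0 0 0 0;1 0 0 0 0 0 0;1 0 0 0 0 0 0'
python3 - <<'E'
from h import *
plan([576,252,67],107.7)
E
```

```text
clock: 3.3
eef_pos: [579.6, 246.5, 152.9]
tool_rot: [1.409, 1.564, 0.141]
force: [0.5, 0.9, 0.0]
width: 85.4
zdeg 107.7 rotvec [ 3.135e+00 -1.000e-02 -2.000e-03] shift cur axes [85.9 -2.3 -6.4] shift after turn [85.9  1.7  6.3]
zdeg 287.7 rotvec [-0.006  0.001 -0.006] shift cur axes [85.9 -2.3 -6.4] shift after turn [85.9 -1.7 -6.3]
now z at -72.66 pos [579.6 246.5 152.9] q [-0.47  0.69  0.04  1.67 -0.03  0.78 -1.69] w 85.4 F [0.5 0.9 0. ] t 3.3
```

```bash
python3 -m handwheel '1 10 -2 -6 0 0 -0.006;1 10 0 0 0 0 0;1 10 0 0 0 0 0;1 0 0 0 0 0 0;1 0 0 0 0 0 0'
python3 - <<'E'
from h import *
plan([576,252,67],107.7)
E
```

```text
clock: 3.8
eef_pos: [575.3, 252.6, 120.0]
tool_rot: [-0.499, 1.57, -1.766]
force: [0.0, -0.3, 0.0]
width: 85.6
zdeg 107.7 rotvec [ 3.136e+00  1.000e-03 -2.000e-03] shift cur axes [53.   0.5  0.7] shift after turn [53.  -0.5 -0.8]
zdeg 287.7 rotvec [-0.005  0.001  0.001] shift cur axes [53.   0.5  0.7] shift after turn [53.   0.5  0.8]
now z at -72.6 pos [575.3 252.6 120. ] q [-0.48  0.74  0.03  1.69 -0.03  0.72 -1.7 ] w 85.6 F [ 0.  -0.3  0. ] t 3.8
```

```bash
python3 -m handwheel '1 12 0 0 0 0 0;1 12 0 0 0 0 0;1 12 0 0 0 0 0;1 10 0 0 0 0 0;1 0 0 0 0 0 0;1 0 0 0 0 0 0'
python3 - <<'E'
from h import *
plan([576,252,67],107.7)
for n in("side","top"): cv2.imwrite(f"pics/{n}3.png",get_image(n))
crop('t','pics/top3.png',90,90,250,210,5,'pics/t3.png')
crop('t','pics/side3.png',110,150,310,300,4,'pics/s3.png')
E
```

```text
clock: 4.4
eef_pos: [575.1, 251.9, 69.0]
tool_rot: [-0.906, 1.568, -2.174]
force: [0.3, -0.3, -0.7]
width: 85.3
zdeg 107.7 rotvec [ 3.136e+00  3.000e-03 -2.000e-03] shift cur axes [2.  0.9 0.2] shift after turn [ 2.  -0.9 -0.2]
zdeg 287.7 rotvec [-0.006  0.001  0.002] shift cur axes [2.  0.9 0.2] shift after turn [2.  0.9 0.2]
now z at -72.64 pos [575.1 251.9  69. ] q [-0.48  0.81  0.03  1.71 -0.03  0.62 -1.7 ] w 85.3 F [ 0.3 -0.3 -0.7] t 4.4
```

View pics/s3.png

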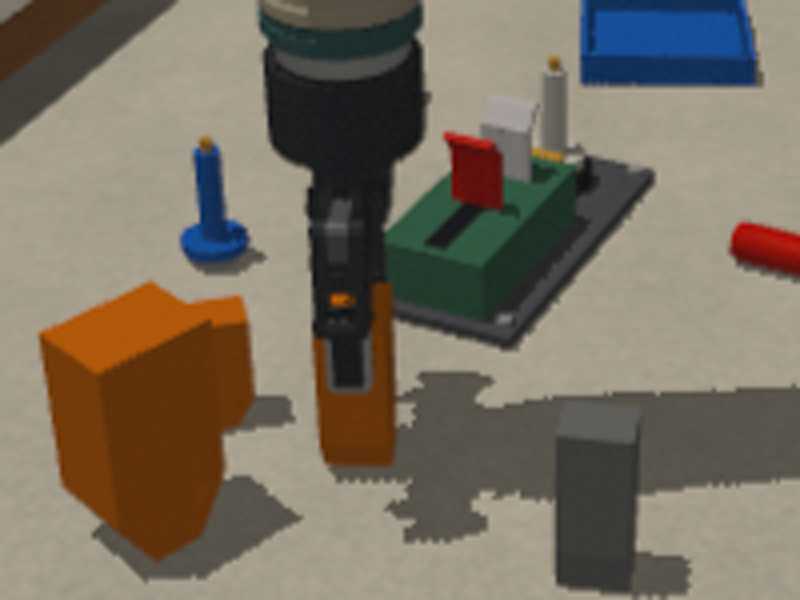

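View pics/t3.png

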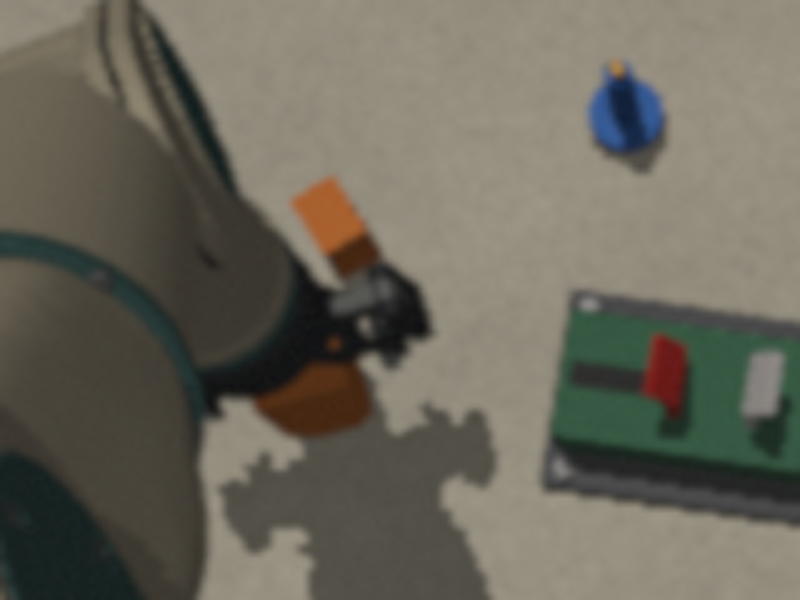

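The fingers straddle the wedge and are centred on it (side crop about (350,360)). Closing.

```bash
python3 -m handwheel '1 2 1 0 0 0 0;-1 0 0 0 0 0 0;-1 0 0 0 0 0 0;-1 0 0 0 0 0 0;-1 0 0 0 0 0 0;-1 0 0 0 0 0 0;-1 0 0 0 0 0 0;-1 0 0 0 0 0 0'
python3 - <<'E'
from h import *
plan([576,252,67],107.7)
E
```

```text
clock: 5.3
eef_pos: [577.2, 252.9, 69.1]
tool_rot: [1.177, 1.569, -0.091]
force: [0.4, 0.3, 0.1]
width: 47.1
zdeg 107.7 rotvec [ 3.136e+00 -3.000e-03 -1.000e-03] shift cur axes [ 2.1 -1.4  0.5] shift after turn [ 2.1  1.4 -0.5]
zdeg 287.7 rotvec [-0.006  0.001 -0.002] shift cur axes [ 2.1 -1.4  0.5] shift after turn [ 2.1 -1.4  0.5]
now z at -72.64 pos [577.2 252.9  69.1] q [-0.48  0.81  0.03  1.71 -0.03  0.62 -1.7 ] w 47.1 F [0.4 0.3 0.1] t 5.3
```

```bash
python3 -m handwheel '-1 -10 0 0 0 0 0;-1 -20 0 0 0 0 0;-1 -30 0 0 0 0 0;-1 -30 0 0 0 0 0;-1 -20 0 0 0 0 0;-1 -10 0 0 0 0 0;-1 0 0 0 0 0 0;-1 0 0 0 0 0 0'
python3 - <<'E'
from h import *
plan([574.2,56,200],82.8)
E
```

```text
clock: 6.1
eef_pos: [575.9, 252.3, 195.4]
tool_rot: [-0.38, 1.57, -1.648]
force: [-0.4, -0.7, -1.2]
width: 46.9
zdeg 82.8 rotvec [-2.713e+00 -0.000e+00  2.000e-03] shift cur axes [ -4.4 -60.2 186.9] shift after turn [  -4.6  -22.9 -195. ]
zdeg 262.8 rotvec [0.429 0.001 0.   ] shift cur axes [ -4.4 -60.2 186.9] shift after turn [ -4.6  22.9 195. ]
now z at -72.64 pos [575.9 252.3 195.4] q [-0.48  0.64  0.04  1.63 -0.03  0.87 -1.7 ] w 46.9 F [-0.4 -0.7 -1.2] t 6.1
```

```bash
python3 -m handwheel '-1 0 0 0 0.1 0 0;-1 0 0 0 0.1 0 0;-1 0 0 0 0.1 0 0;-1 0 0 0 0.08 0 0;-1 0 2 20 0 0 0;-1 -2 4 30 0 0 0;-1 -2 4 30 0 0 0;-1 0 4 20 0 0 0;-1 0 0 0 0 0 0;-1 0 0 0 0 0 0'
python3 - <<'E'
from h import *
plan([574.2,56,200],82.8)
E
```

```text
clock: 7.1
eef_pos: [573.1, 140.1, 187.3]
tool_rot: [-0.959, 1.546, -2.615]
force: [0.5, 0.7, 0.0]
width: 47.0
zdeg 82.8 rotvec [-3.102 -0.031  0.023] shift cur axes [-11.7   8.   83.9] shift after turn [-12.7 -11.6 -83.3]
zdeg 262.8 rotvec [0.04  0.015 0.02 ] shift cur axes [-11.7   8.   83.9] shift after turn [-12.7  11.6  83.3]
now z at -94.92 pos [573.1 140.1 187.3] q [-0.38  0.62  0.14  1.72 -0.1   0.83 -1.85] w 47.0 F [0.5 0.7 0. ] t 7.1
```

```bash
python3 -m handwheel '-1 -6 5 20 0.04 0.015 0.02;-1 -3 3 24 0 0 0;-1 -3 2 20 0 0 0;-1 0 0 10 0 0 0;-1 0 0 0 0 0 0;-1 0 0 0 0 0 0'
python3 - <<'E'
from h import *
plan([574.2,56,190],82.8)
E
```

```text
clock: 7.7
eef_pos: [572.9, 70.4, 196.7]
tool_rot: [-2.274, 1.565, 2.324]
force: [0.0, 0.5, -1.3]
width: 46.9
zdeg 82.8 rotvec [-3.131 -0.007 -0.006] shift cur axes [ 6.6  3.  14.2] shift after turn [  6.7  -3.1 -14.1]
zdeg 262.8 rotvec [ 0.011 -0.004  0.005] shift cur axes [ 6.6  3.  14.2] shift after turn [ 6.7  3.1 14.1]
now z at -96.58 pos [572.9  70.4 196.7] q [-0.26  0.58  0.14  1.77 -0.11  0.8  -1.75] w 46.9 F [ 0.   0.5 -1.3] t 7.7
```

```bash
python3 -m handwheel '-1 5 3 12 0.01 -0.004 0.005;-1 6 0 0 0 0 0;-1 0 0 0 0 0 0;-1 0 0 0 0 0 0'
python3 - <<'E'
from h import *
plan([574.2,56,175],82.8)
for n in("side","top"): cv2.imwrite(f"pics/{n}4.png",get_image(n))
crop('t','pics/top4.png',150,110,310,230,5,'pics/t4.png')
crop('t','pics/side4.png',160,110,320,230,5,'pics/s4.png')
E
```

```text
clock: 8.1
eef_pos: [574.2, 61.2, 183.5]
tool_rot: [-2.35, 1.57, 2.243]
force: [0.3, 0.4, -1.1]
width: 47.3
zdeg 82.8 rotvec [-3.136e+00 -1.000e-03 -1.000e-03] shift cur axes [8.5 0.7 5.2] shift after turn [ 8.5 -0.7 -5.1]
zdeg 262.8 rotvec [ 0.005 -0.001  0.001] shift cur axes [8.5 0.7 5.2] shift after turn [8.5 0.7 5.1]
now z at -96.89 pos [574.2  61.2 183.5] q [-0.25  0.6   0.14  1.79 -0.12  0.77 -1.74] w 47.3 F [ 0.3  0.4 -1.1] t 8.1
```

View pics/s4.png

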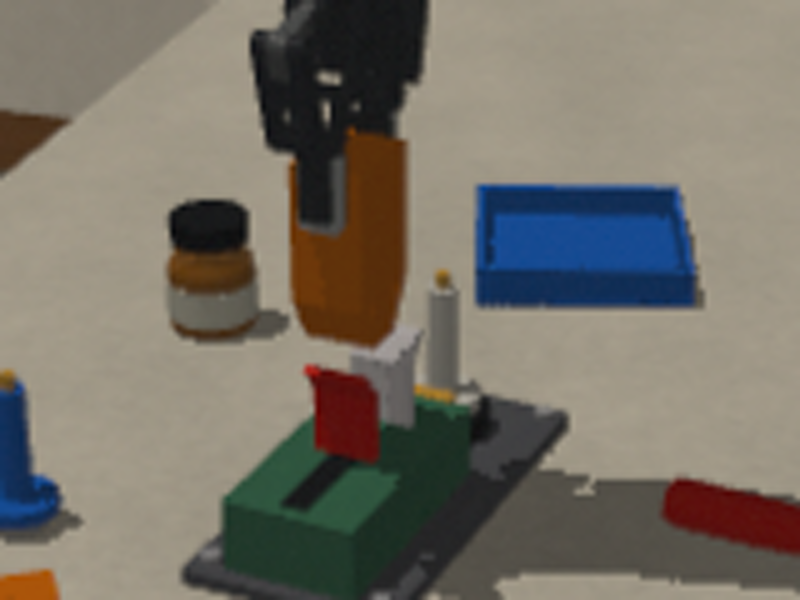

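View pics/t4.png

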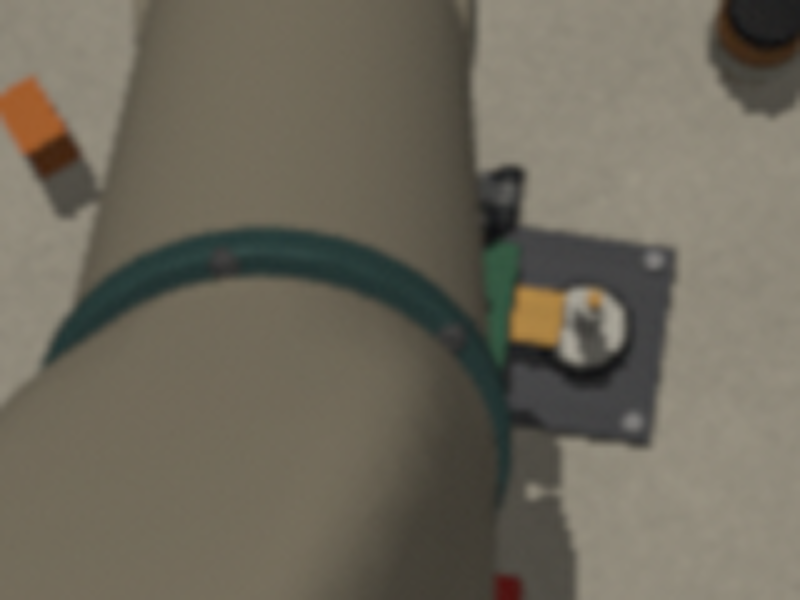

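Run:
```python
from h import *
s=np.array([573.3,49,50.]);a=np.radians(82.8);u=np.array([np.cos(a),np.sin(a),0]);v=np.array([np.sin(a),-np.cos(a),0]);z=np.array([0,0,1.])
g=lambda x,y,h:s+x*v+y*u+h*z
L={'tabtop':[g(-16,22,50),g(16,22,50)],'tabbot':[g(-16,10,0),g(16,10,0)],'fentop':[g(-16,-36,50),g(16,-36,50)],'fenbot':[g(-16,-24,0),g(16,-24,0)],'pin':[g(0,-98,50),g(0,-98,-18)]}
c=np.array([574.2,61.2,183.5-69]);
L['foot']=[c+x*v+y*u for x,y in((-18,-10),(18,-10),(18,10),(-18,10))]
for n,src,x0,y0 in(('side','pics/side4.png',160,110),('top','pics/top0.png',150,110)):
    im=cv2.resize(cv2.imread(src)[y0:y0+120,x0:x0+160],None,fx=5,fy=5,interpolation=cv2.INTER_CUBIC)
    for k,P in L.items():
        if n=='top' and k=='foot': continue
        q=((proj(n,P)-[x0,y0]+.5)*5-.5).astype(int)
        cv2.polylines(im,[q],k=='foot',(255,255,0),1)
    cv2.imwrite(f'pics/ov_{n}.png',im)
```

```text
(no output)
```

View pics/ov_side.png

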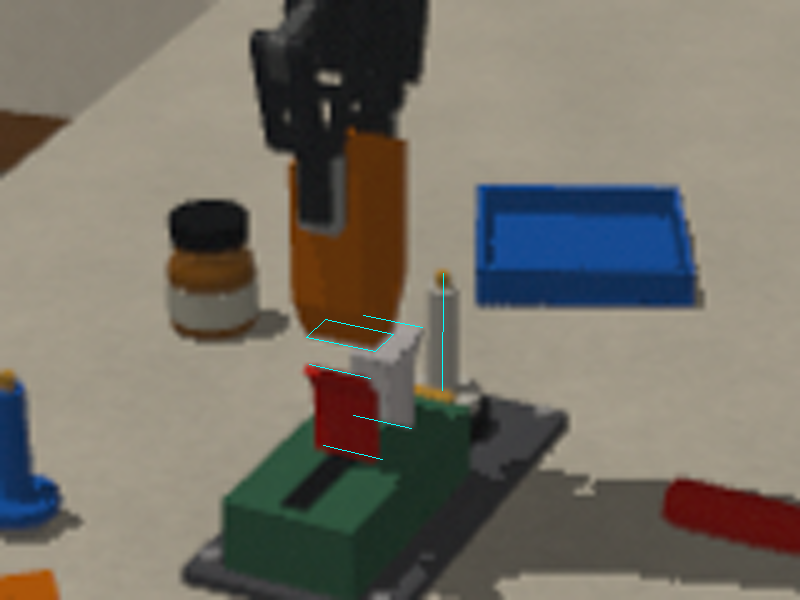

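View pics/ov_top.png

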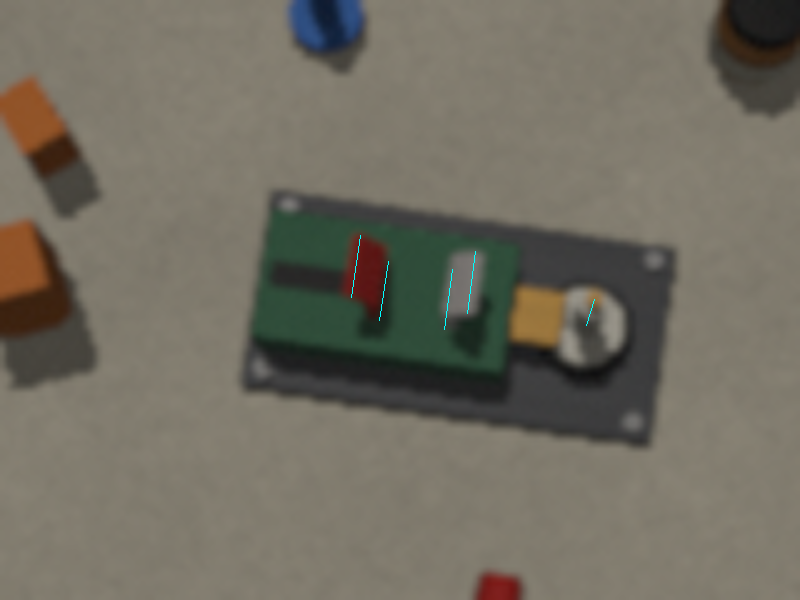

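The model lines agree with the tab, fence and pin in both views within about 2 mm; the foot is above the gap. Centre it and go down.

```bash
python3 -m handwheel '-1 6 1 5 0.005 -0.001 0.001;-1 8 0 0 0 0 0;-1 0 0 0 0 0 0;-1 0 0 0 0 0 0'
python3 - <<'E'
from h import *
plan([574.2,56,119],82.8)
E
```

```text
clock: 8.6
eef_pos: [574.7, 56.1, 168.5]
tool_rot: [1.904, 1.57, 0.208]
force: [-0.3, -0.1, -1.7]
width: 47.0
zdeg 82.8 rotvec [-3.141e+00  1.000e-03 -0.000e+00] shift cur axes [49.5 -0.5  0.1] shift after turn [49.5  0.5 -0.1]
zdeg 262.8 rotvec [ 0.    -0.    -0.001] shift cur axes [49.5 -0.5  0.1] shift after turn [49.5 -0.5  0.1]
now z at -97.18 pos [574.7  56.1 168.5] q [-0.24  0.62  0.14  1.8  -0.12  0.73 -1.73] w 47.0 F [-0.3 -0.1 -1.7] t 8.6
```

```bash
python3 -m handwheel '-1 7 0 0 0 0 0;-1 7 0 0 0 0 0;-1 0 0 0 0 0 0;-1 0 0 0 0 0 0'
python3 - <<'E'
from h import *
plan([574.2,56,119],82.8)
E
python3 -m handwheel '-1 6 0 0 0 0 0;-1 6 0 0 0 0 0;-1 0 0 0 0 0 0'
python3 - <<'E'
from h import *
plan([574.2,56,119],82.8)
E
```

```text
clock: 9.0
eef_pos: [575.8, 52.1, 154.8]
tool_rot: [0.751, 1.565, -0.947]
force: [-1.1, -2.3, 3.2]
width: 47.3
zdeg 82.8 rotvec [ 3.14  -0.006 -0.006] shift cur axes [35.8 -2.2 -3.8] shift after turn [35.8  2.1  3.6]
zdeg 262.8 rotvec [-0.002  0.004 -0.004] shift cur axes [35.8 -2.2 -3.8] shift after turn [35.8 -2.1 -3.6]
now z at -97.29 pos [575.8  52.1 154.8] q [-0.23  0.63  0.14  1.81 -0.12  0.7  -1.72] w 47.3 F [-1.1 -2.3  3.2] t 9.0
clock: 9.3
eef_pos: [578.4, 49.5, 146.3]
tool_rot: [1.121, 1.56, -0.579]
force: [-0.5, -2.9, -1.3]
width: 46.8
zdeg 82.8 rotvec [ 3.138 -0.016 -0.008] shift cur axes [27.2 -5.3 -6. ] shift after turn [27.3  5.   5.9]
zdeg 262.8 rotvec [-0.004  0.005 -0.01 ] shift cur axes [27.2 -5.3 -6. ] shift after turn [27.3 -5.  -5.9]
now z at -97.4 pos [578.4  49.5 146.3] q [-0.23  0.65  0.14  1.82 -0.12  0.68 -1.72] w 46.8 F [-0.5 -2.9 -1.3] t 9.3
```

```bash
python3 -m handwheel '-1 0 -4 -7 -0.004 0.005 -0.01;-1 0 -1 -2 0 0 0;-1 0 0 -1 0 0 0'
python3 - <<'E'
from h import *
plan([574.2,56,119],82.8)
E
```

```text
clock: 9.6
eef_pos: [576.5, 57.0, 146.6]
tool_rot: [0.994, 1.566, -0.704]
force: [-0.4, -3.4, 0.9]
width: 47.0
zdeg 82.8 rotvec [ 3.14  -0.007 -0.004] shift cur axes [27.6 -2.3  1.3] shift after turn [27.6  2.2 -1.3]
zdeg 262.8 rotvec [-0.002  0.003 -0.004] shift cur axes [27.6 -2.3  1.3] shift after turn [27.6 -2.2  1.3]
now z at -97.32 pos [576.5  57.  146.6] q [-0.24  0.65  0.14  1.81 -0.12  0.68 -1.73] w 47.0 F [-0.4 -3.4  0.9] t 9.6
```

```bash
python3 -m handwheel '-1 6 -1 -1 -0.002 0.003 -0.004;-1 5 -1 -1 0 0 0;-1 0 0 -1 0 0 0'
python3 - <<'E'
from h import *
plan([574.2,56,119],82.8)
E
```

```text
clock: 9.9
eef_pos: [576.3, 58.4, 137.2]
tool_rot: [1.317, 1.567, -0.381]
force: [0.1, -3.8, -1.2]
width: 47.1
zdeg 82.8 rotvec [ 3.14e+00 -6.00e-03 -2.00e-03] shift cur axes [18.2 -1.9  2.7] shift after turn [18.2  1.8 -2.7]
zdeg 262.8 rotvec [-0.001  0.001 -0.004] shift cur axes [18.2 -1.9  2.7] shift after turn [18.2 -1.8  2.7]
now z at -97.28 pos [576.3  58.4 137.2] q [-0.24  0.66  0.13  1.82 -0.13  0.66 -1.73] w 47.1 F [ 0.1 -3.8 -1.2] t 9.9
```

```bash
python3 -m handwheel '-1 6 -1 1 0 0 -0.004;-1 5 0 0 0 0 0;-1 0 0 0 0 0 0'
python3 - <<'E'
from h import *
plan([574.2,56,119],82.8)
E
```

```text
clock: 10.2
eef_pos: [576.2, 55.9, 127.5]
tool_rot: [0.891, 1.568, -0.809]
force: [0.3, -4.9, -2.9]
width: 47.3
zdeg 82.8 rotvec [ 3.139e+00 -4.000e-03 -3.000e-03] shift cur axes [ 8.5 -2.1  0.2] shift after turn [ 8.5  2.  -0.2]
zdeg 262.8 rotvec [-0.003  0.002 -0.002] shift cur axes [ 8.5 -2.1  0.2] shift after turn [ 8.5 -2.   0.2]
now z at -97.37 pos [576.2  55.9 127.5] q [-0.23  0.67  0.13  1.83 -0.13  0.65 -1.72] w 47.3 F [ 0.3 -4.9 -2.9] t 10.2
```

```bash
python3 -m handwheel '-1 5 -1 -1 0 0 0;-1 4 0 -1 0 0 0;-1 0 0 -1 0 0 0'
python3 - <<'E'
from h import *
plan([574.2,56,119],82.8)
E
```

```text
clock: 10.5
eef_pos: [575.1, 56.6, 119.1]
tool_rot: [0.311, 1.566, -1.391]
force: [-0.1, -6.8, 2.5]
width: 47.2
zdeg 82.8 rotvec [ 3.136e+00 -2.000e-03 -7.000e-03] shift cur axes [ 0.1 -0.8  0.7] shift after turn [ 0.1  0.8 -0.7]
zdeg 262.8 rotvec [-0.005  0.004 -0.001] shift cur axes [ 0.1 -0.8  0.7] shift after turn [ 0.1 -0.8  0.7]
now z at -97.5 pos [575.1  56.6 119.1] q [-0.23  0.69  0.13  1.83 -0.13  0.63 -1.73] w 47.2 F [-0.1 -6.8  2.5] t 10.5
```

```bash
python3 -m handwheel '-1 4 -1 0 -0.005 0.004 0;-1 4 0 -1 0 0 0'
python3 - <<'E'
from h import *
plan([574.2,56,119],82.8)
for n in("side",): cv2.imwrite(f"pics/{n}5.png",get_image(n))
crop('t','pics/side5.png',160,110,320,230,5,'pics/s5.png')
E
```

```text
clock: 10.7
eef_pos: [575.4, 56.3, 118.9]
tool_rot: [1.684, 1.567, -0.015]
force: [-10.4, -6.6, 38.8]
width: 47.4
zdeg 82.8 rotvec [ 3.139e+00 -7.000e-03  1.000e-03] shift cur axes [-0.1 -1.2  0.4] shift after turn [-0.1  1.2 -0.4]
zdeg 262.8 rotvec [-0.003 -0.    -0.004] shift cur axes [-0.1 -1.2  0.4] shift after turn [-0.1 -1.2  0.4]
now z at -97.35 pos [575.4  56.3 118.9] q [-0.23  0.69  0.12  1.84 -0.13  0.62 -1.72] w 47.4 F [-10.4  -6.6  38.8] t 10.7
```

View pics/s5.png

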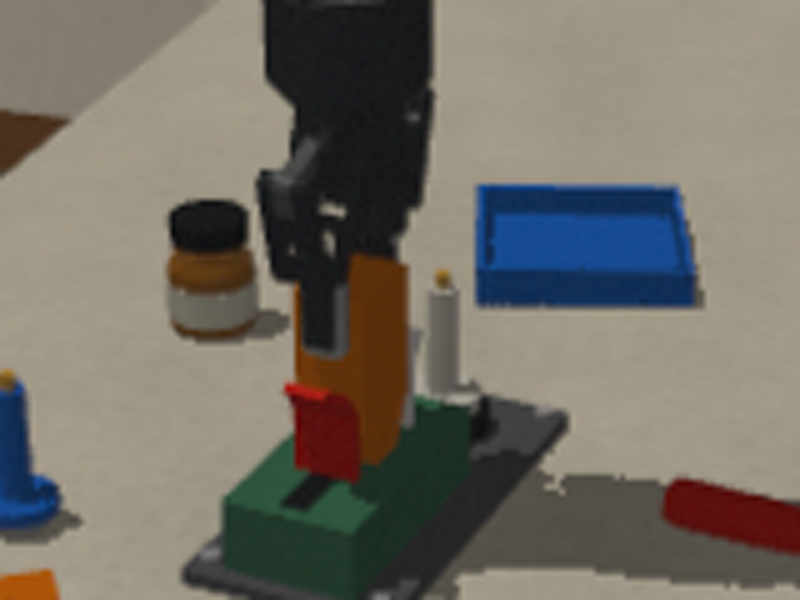

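The wedge is on the deck and the tab is pushed aside; the press reached 38.8 N, now I relax it and let go.

```bash
python3 -m handwheel '-1 -1 0 0 0 0 0;-1 0 0 0 0 0 0'; python3 -m handwheel '1 0 0 0 0 0 0;1 0 0 0 0 0 0;1 0 0 0 0 0 0;1 0 0 0 0 0 0;1 0 0 0 0 0 0;1 0 0 0 0 0 0;1 0 0 0 0 0 0';python3 - <<'E'
from h import *
plan([574.2,56,240],82.8)
for n in("side",): cv2.imwrite(f"pics/{n}6.png",get_image(n))
crop('t','pics/side6.png',160,110,320,230,5,'pics/s6.png')
E
```

```text
clock: 10.95
eef_pos: [574.4, 55.1, 121.2]
tool_rot: [1.438, 1.567, -0.262]
force: [1.4, -4.9, -1.5]
width: 47.2
clock: 11.65
eef_pos: [573.6, 62.7, 119.4]
tool_rot: [3.137, 1.564, 1.441]
force: [-0.2, 1.0, 0.0]
width: 85.4
zdeg 82.8 rotvec [-3.14   0.    -0.011] shift cur axes [-120.6    1.5    5.7] shift after turn [-120.6   -1.5   -6.6]
zdeg 262.8 rotvec [ 0.001 -0.007 -0.   ] shift cur axes [-120.6    1.5    5.7] shift after turn [-120.6    1.5    6.6]
now z at -97.13 pos [573.6  62.7 119.4] q [-0.23  0.68  0.12  1.84 -0.14  0.63 -1.72] w 85.4 F [-0.2  1.   0. ] t 11.65
```

View pics/s6.png

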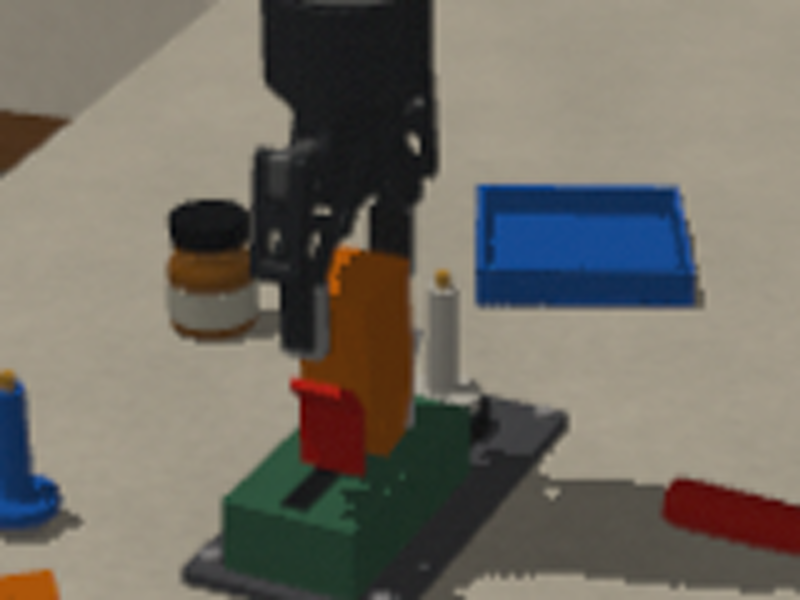

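```bash
python3 -m handwheel '1 0 0 7 0 0 0;1 -5 0 3 0 0 0;1 -15 0 0 0 -0.005 0;1 -20 0 0 0 0 0;1 -30 0 0 0 0 0;1 -20 0 0 0 0 0;1 0 0 0 0 0 0;1 0 0 0 0 0 0';python3 - <<'E'
from h import *
plan([561,-48,220],-7.2)
for n in("side",): cv2.imwrite(f"pics/{n}7.png",get_image(n))
crop('t','pics/side7.png',160,110,320,230,5,'pics/s7.png')
E
```

```text
clock: 12.5
eef_pos: [571.4, 47.7, 213.7]
tool_rot: [-1.857, 1.57, 2.726]
force: [0.6, -0.5, -0.3]
width: 85.4
zdeg -7.2 rotvec [-1.574e+00 -1.000e-03  0.000e+00] shift cur axes [-6.3  2.  96.2] shift after turn [ -6.3 -96.2   1.6]
zdeg 172.8 rotvec [1.567e+00 0.000e+00 1.000e-03] shift cur axes [-6.3  2.  96.2] shift after turn [-6.3 96.2 -1.6]
now z at -97.4 pos [571.4  47.7 213.7] q [-0.23  0.55  0.15  1.77 -0.11  0.83 -1.73] w 85.4 F [ 0.6 -0.5 -0.3] t 12.5
```

View pics/s7.png

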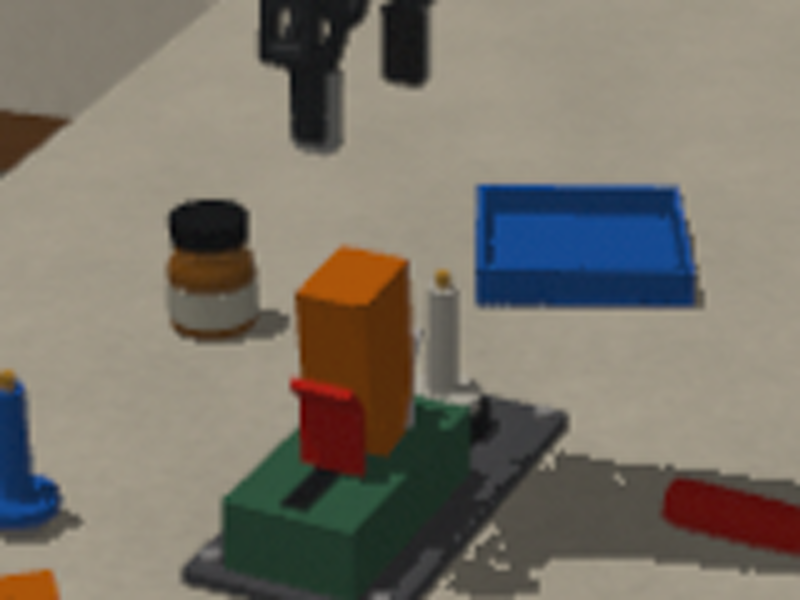

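The wedge stands upright and fully down by itself with the tab held aside (side crop: wedge (355,350), tab (330,430)). Turn and move over to the electrode.

```bash
python3 -m handwheel '1 0 0 9 -0.14 0 0;1 0 -9 0 -0.14 0 0;1 0 -9 0 -0.14 0 0;1 0 -9 0 -0.14 0 0;1 0 -9 0 -0.14 0 0;1 0 -9 0 -0.14 0 0;1 0 -9 0 -0.14 0 0;1 0 -9 0 -0.14 0 0;1 0 0 0 -0.14 0 0;1 0 0 0 0 0 0';python3 - <<'E'
from h import *
plan([561,-48,220],-7.2)
E
```

```text
clock: 13.55
eef_pos: [506.1, 9.9, 202.3]
tool_rot: [-2.719, 1.548, -3.107]
force: [-1.4, 0.4, 0.0]
width: 85.5
zdeg -7.2 rotvec [-0.263 -0.022  0.006] shift cur axes [-18.9 -32.9  72.3] shift after turn [-17.7 -50.5  61.7]
zdeg 172.8 rotvec [2.879 0.009 0.031] shift cur axes [-18.9 -32.9  72.3] shift after turn [-17.7  50.5 -61.7]
now z at -22.26 pos [506.1   9.9 202.3] q [ 0.08  0.49 -0.22  1.93  0.15  0.76 -0.62] w 85.5 F [-1.4  0.4  0. ] t 13.55
```

```bash
python3 -m handwheel '1 -6 -10 10 -0.13 -0.01 0;1 -6 -15 15 -0.12 -0.01 0;1 -6 -15 15 0 0 0;1 0 -8 15 0 0 0;1 0 0 0 0 0 0;1 0 0 0 0 0 0;1 0 0 0 0 0 0';python3 - <<'E'
from h import *
plan([561,-48,180],-7.2)
E
```

```text
clock: 14.25
eef_pos: [546.0, -48.4, 215.0]
tool_rot: [-2.774, 1.556, -2.92]
force: [-0.3, -0.1, -0.4]
width: 85.6
zdeg -7.2 rotvec [-0.021 -0.014  0.005] shift cur axes [34.8  2.8 15.2] shift after turn [35.   2.3 14.8]
zdeg 172.8 rotvec [3.121 0.008 0.022] shift cur axes [34.8  2.8 15.2] shift after turn [ 35.   -2.3 -14.8]
now z at -8.38 pos [546.  -48.4 215. ] q [ 0.23  0.53 -0.29  1.81  0.2   0.84 -0.3 ] w 85.6 F [-0.3 -0.1 -0.4] t 14.25
```

```bash
python3 -m handwheel '1 10 2 8 -0.02 -0.014 0.005;1 15 0 6 0 0 0;1 12 0 0 0 0 0;1 0 0 0 0 0 0;1 0 0 0 0 0 0;1 0 0 0 0 0 0';python3 - <<'E'
from h import *
plan([561,-48.2,67],-7.2)
for n in("side",'top'): cv2.imwrite(f"pics/{n}8.png",get_image(n))
crop('t','pics/side8.png',160,110,320,230,5,'pics/s8.png')
crop('t','pics/top8.png',170,110,330,230,5,'pics/t8.png')
E
```

```text
clock: 14.85
eef_pos: [557.2, -44.7, 174.7]
tool_rot: [3.097, 1.566, 2.972]
force: [0.1, -0.3, 0.0]
width: 85.4
zdeg -7.2 rotvec [ 0.001 -0.005 -0.   ] shift cur axes [107.6  -3.    4.8] shift after turn [107.7  -3.    4.2]
zdeg 172.8 rotvec [-3.14   0.    -0.008] shift cur axes [107.6  -3.    4.8] shift after turn [107.7   3.   -4.2]
now z at -7.12 pos [557.2 -44.7 174.7] q [ 0.21  0.59 -0.28  1.83  0.23  0.75 -0.31] w 85.4 F [ 0.1 -0.3  0. ] t 14.85
```

View pics/s8.png

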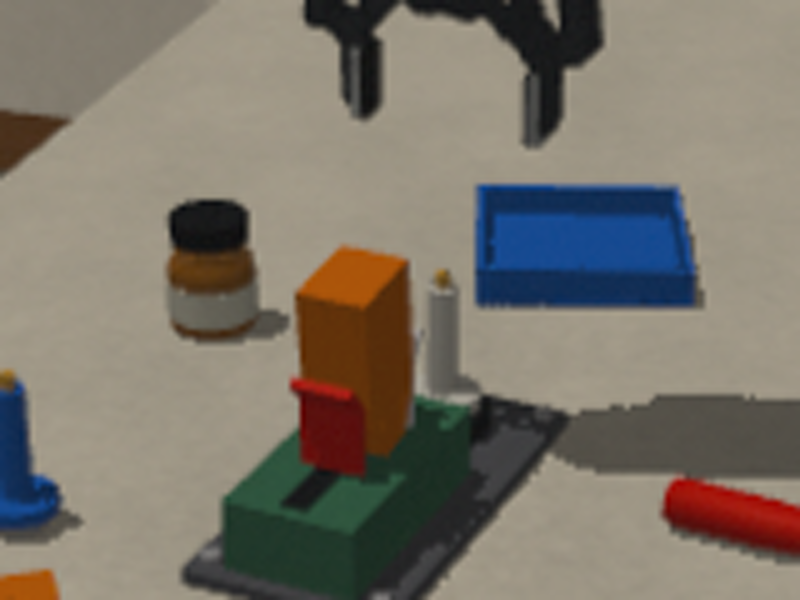

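View pics/t8.png

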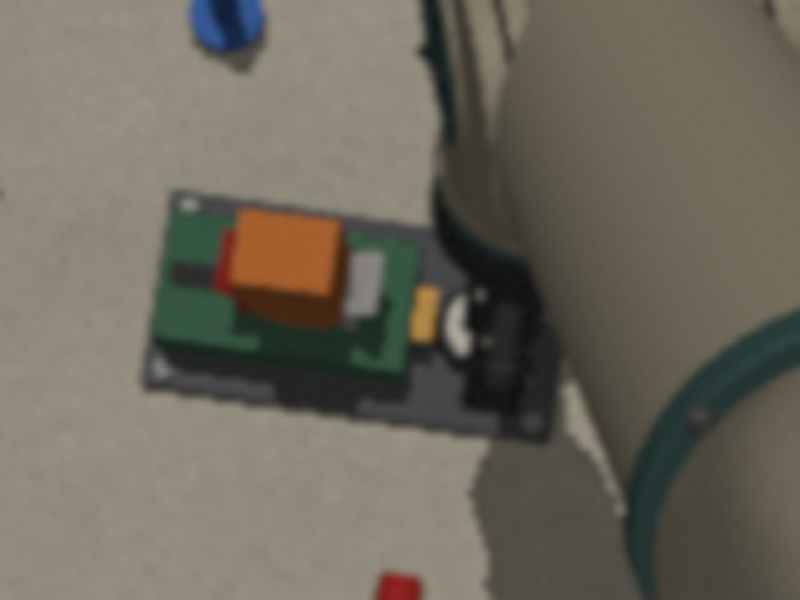

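The tongue (410–440, 315 in the top crop) now stands clear of the white flange (from about 445), so the catch is open. Going down over the stem.

```bash
python3 -m handwheel '1 12 -3 4 0 -0.005 0;1 12 0 0 0 0 0;1 12 0 0 0 0 0;1 12 0 0 0 0 0;1 0 0 0 0 0 0;1 0 0 0 0 0 0';python3 - <<'E'
from h import *
plan([561,-48.2,67],-7.2)
E
```

```text
clock: 15.55
eef_pos: [561.2, -49.1, 122.4]
tool_rot: [0.008, 1.57, -0.117]
force: [1.1, 0.5, -0.7]
width: 85.5
zdeg -7.2 rotvec [ 0.001  0.001 -0.   ] shift cur axes [55.4  0.8 -0.3] shift after turn [55.4  0.8 -0.3]
zdeg 172.8 rotvec [-3.141e+00  0.000e+00  1.000e-03] shift cur axes [55.4  0.8 -0.3] shift after turn [55.4 -0.8  0.3]
now z at -7.17 pos [561.2 -49.1 122.4] q [ 0.2   0.67 -0.25  1.87  0.26  0.64 -0.33] w 85.5 F [ 1.1  0.5 -0.7] t 15.55
```

```bash
python3 -m handwheel '1 12 1 0 0 0 0;1 12 0 0 0 0 0;1 12 0 0 0 0 0;1 12 0 0 0 0 0;1 4 0 0 0 0 0;1 0 0 0 0 0 0;1 0 0 0 0 0 0';python3 - <<'E'
from h import *
plan([561,-48.2,67],-7.2)
for n in("side",): cv2.imwrite(f"pics/{n}9.png",get_image(n))
crop('t','pics/side9.png',160,110,320,230,5,'pics/s9.png')
E
```

```text
clock: 16.25
eef_pos: [561.5, -47.7, 65.5]
tool_rot: [0.253, 1.57, 0.129]
force: [0.2, 0.2, 0.6]
width: 85.4
zdeg -7.2 rotvec [ 0.001  0.001 -0.   ] shift cur axes [-1.5 -0.6 -0.4] shift after turn [-1.5 -0.6 -0.4]
zdeg 172.8 rotvec [-3.141e+00  0.000e+00  1.000e-03] shift cur axes [-1.5 -0.6 -0.4] shift after turn [-1.5  0.6  0.4]
now z at -7.14 pos [561.5 -47.7  65.5] q [ 0.17  0.76 -0.21  1.89  0.29  0.52 -0.37] w 85.4 F [0.2 0.2 0.6] t 16.25
```

View pics/s9.png

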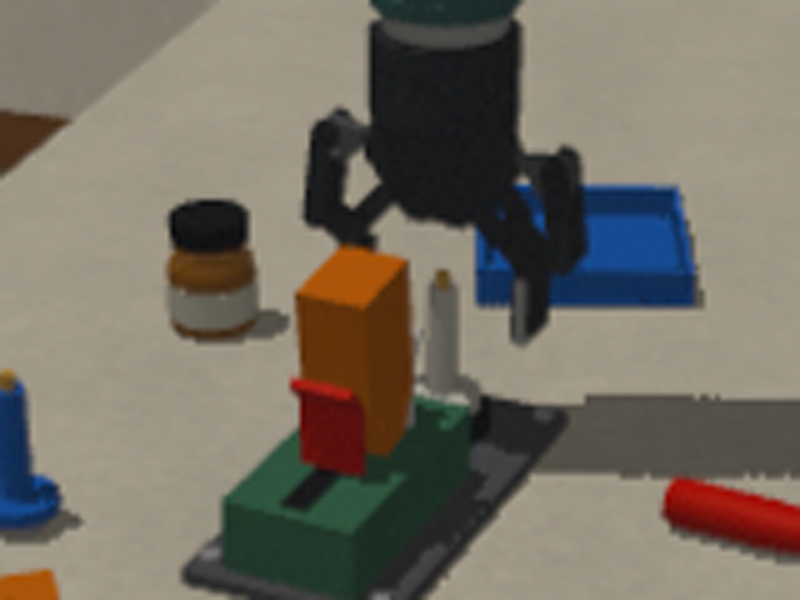

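```bash
python3 -m handwheel '-1 -1 0 0 0 0 0;-1 0 0 0 0 0 0;-1 0 0 0 0 0 0;-1 0 0 0 0 0 0;-1 0 0 0 0 0 0;-1 0 0 0 0 0 0;-1 0 0 0 0 0 0;-1 0 0 0 0 0 0;-1 0 0 0 0 0 0;-1 0 0 0 0 0 0';python3 - <<'E'
from h import *
plan([561,-48.2,67],-7.2)
E
```

```text
clock: 17.3
eef_pos: [562.4, -47.9, 68.2]
tool_rot: [0.084, 1.567, -0.041]
force: [0.1, 1.0, 0.1]
width: 14.3
zdeg -7.2 rotvec [ 0.001  0.003 -0.   ] shift cur axes [ 1.2 -0.5 -1.3] shift after turn [ 1.2 -0.5 -1.3]
zdeg 172.8 rotvec [-3.141  0.     0.005] shift cur axes [ 1.2 -0.5 -1.3] shift after turn [1.2 0.5 1.3]
now z at -7.16 pos [562.4 -47.9  68.2] q [ 0.17  0.76 -0.21  1.89  0.29  0.52 -0.37] w 14.3 F [0.1 1.  0.1] t 17.3
```

```bash
python3 -m handwheel '-1 -5 0 0 0 0 0;-1 -5 0 0 0 0 0;-1 0 0 0 0 0 0;-1 0 0 0 0 0 0';python3 - <<'E'
from h import *
plan([561,-48.2,67],-7.2)
E
```

```text
clock: 17.7
eef_pos: [562.5, -47.9, 79.3]
tool_rot: [0.092, 1.567, -0.033]
force: [-0.7, 0.0, 0.0]
width: 14.5
zdeg -7.2 rotvec [ 0.001  0.004 -0.   ] shift cur axes [12.3 -0.5 -1.5] shift after turn [12.3 -0.5 -1.4]
zdeg 172.8 rotvec [-3.141e+00  1.000e-03  6.000e-03] shift cur axes [12.3 -0.5 -1.5] shift after turn [12.3  0.5  1.4]
now z at -7.16 pos [562.5 -47.9  79.3] q [ 0.18  0.74 -0.22  1.89  0.29  0.54 -0.36] w 14.5 F [-0.7  0.   0. ] t 17.7
```

```bash
python3 -m handwheel '-1 -10 0 0 0 0 0;-1 -15 0 0 0 0 0;-1 -20 0 0 0 0 0;-1 -15 0 0 0 0 0;-1 0 0 0 0 0 0;-1 0 0 0 0 0 0';python3 - <<'E'
from h import *
plan([544,-292,150],-7.2)
for n in("side","top"): cv2.imwrite(f"pics/{n}10.png",get_image(n))
crop('t','pics/side10.png',160,110,320,230,5,'pics/s10.png')
E
```

```text
clock: 18.3
eef_pos: [562.0, -47.8, 143.4]
tool_rot: [0.073, 1.567, -0.052]
force: [0.1, -0.3, -1.4]
width: 14.4
zdeg -7.2 rotvec [ 0.001  0.004 -0.   ] shift cur axes [  -6.6 -244.5   12.6] shift after turn [  -6.6 -244.5   12.8]
zdeg 172.8 rotvec [-3.141  0.     0.006] shift cur axes [  -6.6 -244.5   12.6] shift after turn [ -6.6 244.5 -12.8]
now z at -7.15 pos [562.  -47.8 143.4] q [ 0.21  0.64 -0.26  1.85  0.25  0.68 -0.33] w 14.4 F [ 0.1 -0.3 -1.4] t 18.3
```

View pics/s10.png

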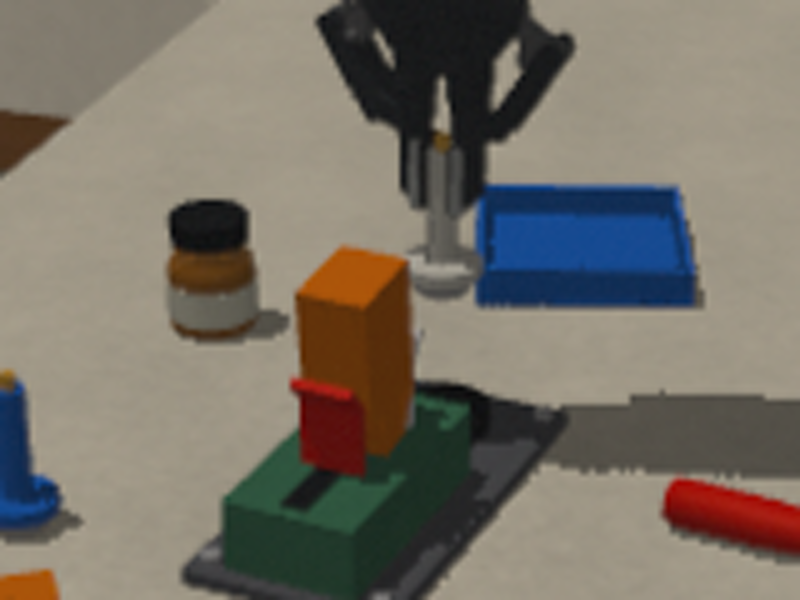

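The electrode is out, upright in the jaws, and the wedge has not moved. On to the tray.

```bash
python3 -m handwheel '-1 -1 -15 1 0 0.004 0;-1 -1 -30 1 0 0 0;-1 -1 -30 1 0 0 0;-1 -1 -30 1 0 0 0;-1 -1 -30 1 0 0 0;-1 -1 -30 1 0 0 0;-1 0 -25 1 0 0 0;-1 0 -15 0 0 0 0;-1 0 0 0 0 0 0;-1 0 0 0 0 0 0';python3 - <<'E'
from h import *
plan([543,-292,120],-7.2)
E
```

```text
clock: 19.4
eef_pos: [535.9, -267.7, 141.3]
tool_rot: [-3.117, 1.555, 3.039]
force: [0.9, 0.7, -0.8]
width: 14.1
zdeg -7.2 rotvec [-0.002 -0.016  0.   ] shift cur axes [ 21.2 -23.2  10.5] shift after turn [ 21.3 -23.2  10.1]
zdeg 172.8 rotvec [3.14e+00 1.00e-03 2.50e-02] shift cur axes [ 21.2 -23.2  10.5] shift after turn [ 21.3  23.2 -10.1]
now z at -7.29 pos [ 535.9 -267.7  141.3] q [ 0.59  0.69 -0.29  1.74  0.27  0.77  0.04] w 14.1 F [ 0.9  0.7 -0.8] t 19.4
```

```bash
python3 -m handwheel '-1 5 -12 5 0 -0.016 0;-1 8 -10 4 0 0 0;-1 8 0 0 0 0 0;-1 0 0 0 0 0 0;-1 0 0 0 0 0 0;-1 0 0 0 0 0 0';python3 - <<'E'
from h import *
plan([543,-292,59],-7.2)
E
```

```text
clock: 20.0
eef_pos: [543.7, -286.7, 117.4]
tool_rot: [1.741, 1.568, 1.622]
force: [-0.5, 0.7, -0.4]
width: 14.2
zdeg -7.2 rotvec [ 0.006 -0.001 -0.003] shift cur axes [58.4 -5.5 -0. ] shift after turn [58.4 -5.4  0. ]
zdeg 172.8 rotvec [-3.136e+00  5.000e-03 -1.000e-03] shift cur axes [58.4 -5.5 -0. ] shift after turn [58.4  5.4 -0. ]
now z at -6.85 pos [ 543.7 -286.7  117.4] q [ 0.61  0.74 -0.28  1.72  0.28  0.72  0.07] w 14.2 F [-0.5  0.7 -0.4] t 20.0
```

```bash
python3 -m handwheel '-1 10 -4 0 0 0 0;-1 12 -2 0 0 0 0;-1 12 0 0 0 0 0;-1 8 0 0 0 0 0;-1 0 0 0 0 0 0;-1 0 0 0 0 0 0';python3 - <<'E'
from h import *
plan([543,-292,59],-7.2)
for n in("side","top"): cv2.imwrite(f"pics/{n}11.png",get_image(n))
crop('t','pics/side11.png',200,90,360,210,5,'pics/s11.png')
E
```

```text
clock: 20.6
eef_pos: [542.7, -292.0, 71.1]
tool_rot: [1.952, 1.567, 1.834]
force: [0.2, 0.6, -0.5]
width: 14.6
zdeg -7.2 rotvec [ 0.007 -0.002 -0.004] shift cur axes [12.1  0.   0.3] shift after turn [12.1  0.1  0.3]
zdeg 172.8 rotvec [-3.134e+00  6.000e-03 -2.000e-03] shift cur axes [12.1  0.   0.3] shift after turn [12.1 -0.1 -0.3]
now z at -6.79 pos [ 542.7 -292.    71.1] q [ 0.61  0.81 -0.26  1.74  0.31  0.64  0.06] w 14.6 F [ 0.2  0.6 -0.5] t 20.6
```

View pics/s11.png

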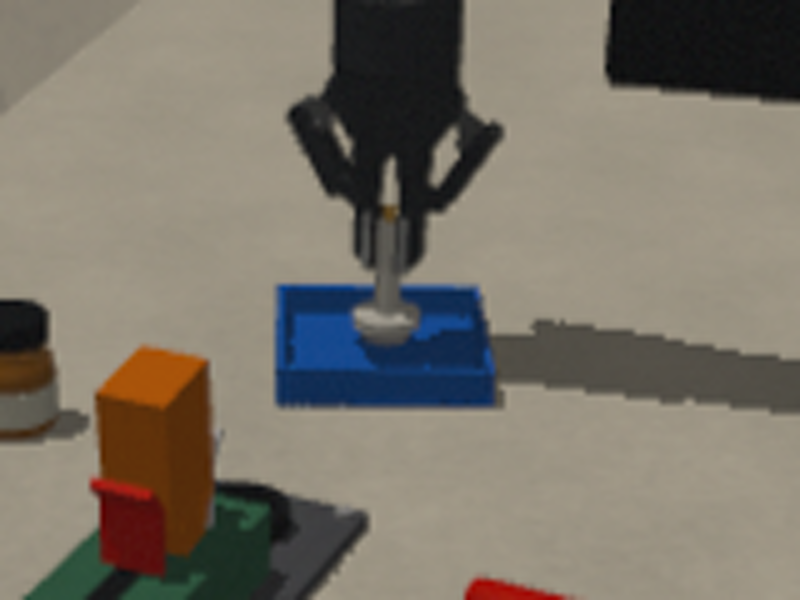

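The electrode is upright above the middle of the tray (plug at crop (385,335)), about 13 mm above the floor. I lower it gently.

```bash
python3 -m handwheel '-1 5 0 0 0 -0.002 -0.003;-1 4 0 0 0 0 0;-1 0 0 0 0 0 0;-1 0 0 0 0 0 0';python3 - <<'E'
from h import *
plan([543,-292,58],-7.2)
E
```

```text
clock: 21.1
eef_pos: [543.7, -292.3, 62.9]
tool_rot: [-0.149, 1.567, -0.267]
force: [-0.5, -0.7, -0.4]
width: 14.3
zdeg -7.2 rotvec [0.007 0.003 0.   ] shift cur axes [ 4.9  0.3 -0.8] shift after turn [ 4.9  0.3 -0.7]
zdeg 172.8 rotvec [-3.134e+00 -1.000e-03  5.000e-03] shift cur axes [ 4.9  0.3 -0.8] shift after turn [ 4.9 -0.3  0.7]
now z at -6.78 pos [ 543.7 -292.3   62.9] q [ 0.6   0.82 -0.25  1.74  0.32  0.62  0.05] w 14.3 F [-0.5 -0.7 -0.4] t 21.1
```

```bash
python3 -m handwheel '-1 3 0 0 0 0.003 0;-1 0 0 0 0 0 0;-1 0 0 0 0 0 0';python3 -m handwheel '-1 2 0 0 0 0 0;-1 0 0 0 0 0 0'
```

```text
clock: 21.4
eef_pos: [544.0, -292.4, 59.9]
tool_rot: [-0.791, 1.57, -0.909]
force: [0.4, 0.1, -1.1]
width: 14.0
clock: 21.6
eef_pos: [544.3, -292.6, 58.2]
tool_rot: [-0.554, 1.569, -0.672]
force: [0.3, -0.5, -1.1]
width: 14.2
```

```bash
python3 -m handwheel '-1 2 0 0 0 0 0';python3 -m handwheel '-1 0 0 0 0 0 0'
```

```text
clock: 21.7
eef_pos: [544.5, -292.8, 57.9]
tool_rot: [-0.783, 1.568, -0.902]
force: [-6.5, 2.0, 27.4]
width: 14.1
clock: 21.8
eef_pos: [544.7, -292.9, 58.6]
tool_rot: [-0.725, 1.568, -0.844]
force: [-0.0, -0.8, -0.2]
width: 14.5
```

Floor contact at 57.9. Release and retreat.

```bash
python3 -m handwheel '1 0 0 0 0 0 0;1 0 0 0 0 0 0;1 0 0 0 0 0 0;1 0 0 0 0 0 0;1 0 0 0 0 0 0;1 0 0 0 0 0 0;1 0 0 0 0 0 0;1 0 0 0 0 0 0;1 0 0 0 0 0 0';python3 -m handwheel '1 -10 0 0 0 0 0;1 -15 0 0 0 0 0;1 -25 0 0 0 0 0;1 -30 0 0 0 0 0;1 -20 0 0 0 0 0;1 0 0 0 0 0 0;1 0 0 0 0 0 0;1 0 0 0 0 0 0;1 0 0 0 0 0 0'
python3 - <<'E'
from h import *
for n in("side","top"): cv2.imwrite(f"pics/{n}12.png",get_image(n))
crop('t','pics/side12.png',180,90,340,210,5,'pics/s12.png')
crop('t','pics/top12.png',190,100,390,250,4,'pics/t12.png')
print(ctrl.read_state()['force'])
E
```

```text
clock: 22.7
eef_pos: [544.6, -292.9, 57.8]
tool_rot: [-0.696, 1.568, -0.815]
force: [-0.2, 0.0, -0.7]
width: 85.1
clock: 23.6
eef_pos: [544.6, -292.6, 167.3]
tool_rot: [-0.532, 1.565, -0.65]
force: [-0.3, -0.6, 0.1]
width: 85.7
[ 0.55804343 -0.04738997 -0.6962241 ]
```

View pics/s12.png

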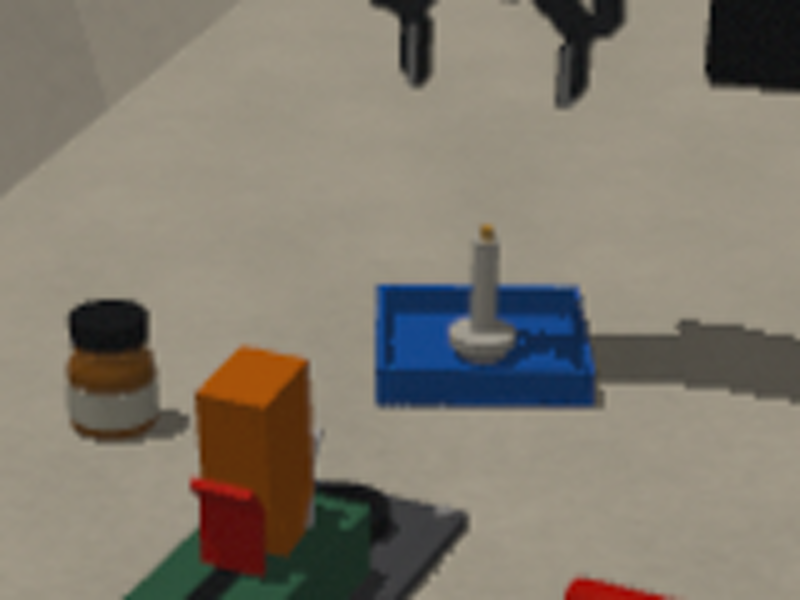

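View pics/t12.png

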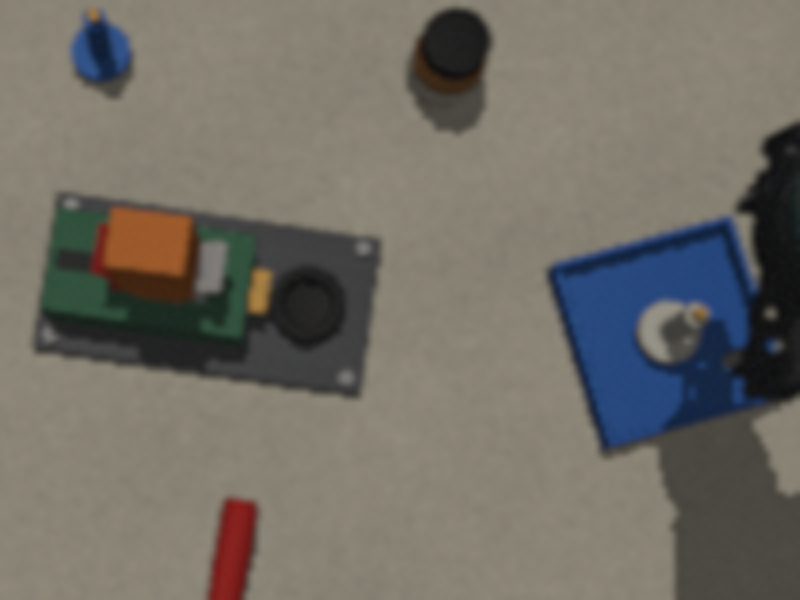

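The electrode stands in the tray and the wedge is still in place. In the side crop its pin (487,232) leans slightly from the flange (482,335), so I check the uprightness numerically.

Run:
```python
from h import *
S=lambda p:((p[0]+.5)/5-.5+180,(p[1]+.5)/5-.5+90);T=lambda p:((p[0]+.5)/4-.5+190,(p[1]+.5)/4-.5+100)
p,e=tri(S((487,232)),T((699,314)));print('pin',p,e)
print('flange centre top z22', onz('top',T((669,333)),22), onz('side',S((482,334)),22))
q=proj('side',[[p[0],p[1],90],[p[0],p[1],5]]);print(((q-[180,90]+.5)*5-.5))
```

```text
pin [ 544.20652252 -292.90040953   87.10079903] 0.487519371314146
flange centre top z22 [ 542.96259753 -292.66531045   22.        ] [ 543.8752495  -287.99165644   22.        ]
[[487.58125898 227.56709149]
 [482.34896034 355.8971714 ]]
```

The lean is only perspective: pin and flange centre agree within about 1 mm in the top view.

Run:
```python
from cell import ctrl
print(ctrl.finish_job())
```

```text
the job is handed in; nothing more can be done
None
```

The job is done and handed in at about 24 s. The orange wedge holds the catch open by itself, and the white electrode stands upright in the blue tray.

- **Wedge:** I pressed the middle wedge down to the deck about 7 mm off centre toward the red tab, then let go. The pictures show it upright and fully down, and the tongue clear of the flange. It did not move while I took out the electrode.
- **Electrode:** I lifted it straight out and stood it near the middle of the tray. In the last pictures the pin sits within about 1 mm of directly above the flange centre in the top view. The side view put the flange about 5 mm off, along its line of sight, and I put that down to my rough pixel pick. The arm was clear of everything.
- **Forces above plan:** pressing the wedge peaked at about 39 N at the wrist, against the 5–10 N intended. Setting the electrode down briefly reached 27 N. Both are below the 120 N wrist limit, and they acted through the held parts.

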